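Set the sheet-size fence on the sloping paper stand and clamp it

TASK

First lift the wooden couching block off the sloping board by its handle and stand it flat, handle up, in the open wooden tray. Then slide the slotted fence across the board until the centre line of its bar is in line with the point of the steel mark plate, and only after that turn both clamp levers clockwise to their stops to tighten it there. Leave the fence on its mark, and do not disturb the other things on the table.

Things in the scene. Friction and masses are not known exactly. Their poses are not given: they have to be found in the camera images.
- stand: Fixed wooden stand carrying a plywood board that slopes up at 25 degrees from front to back. Origin at the middle of its foot on the table; x level from the low front edge to the high back edge, y along the board, z up. In these texts u = up the slope (0.906, 0, 0.423 in the stand's axes), v = y, n = out of the board (-0.423, 0, 0.906); u, v are counted from board_mid.
- board_mid (a point): Middle of the board's upper face, 95 mm above the stand's origin (axes as the stand's). The face is 300 mm (u -150..150) x 400 mm (v -200..200). A cleat 14 mm high lies along the upper edge at u = 138 and a strip 12 mm high, 22 mm wide at v = -180.
- rail_mid (a point): Middle of the wooden drying rail (28 mm wide, 30 mm high, 475 mm along v) that crosses over the upper half of the board. Its arms and posts, 25 mm thick, stand at v = +-225, up to 300 mm high. It is in the way straight above the upper lever at the end of its turn: there the tool must lean back towards the front edge, 25 to 45 degrees from vertical.
- fence (a joint): Slide of the fence in m: 0 as far to +v as its slots allow, 0.11 at the other end (-v); resists with about 3 N and stays where it is left.
- fence_grip (a point): On the centre line of the fence's wooden bar, 23 mm out from the board, at u = 0. The bar lies up the slope (u -90..110), 26 mm thick across v, from 6 to 40 mm off the board, a dark line along its top centre. At u = -55 and 75 slotted steel tongues (32 mm wide, 6 mm thick) reach from it 202 mm to +v over the fixed bolts.
- lever_lo (a joint): Turn in rad of the lower clamp lever: 0 = loose, lever pointing straight down the slope; it turns clockwise seen from outside the board; 1.571 = stop, fully tight, lever pointing to +v, square to the bar. Stays where it is left; needs about 0.12 N m.
- lever_hi (a joint): The same for the upper clamp lever, the one below the drying rail.
- hub_lo (a point): On the lower bolt's axis (along n, at u = -55, v = 110), 31 mm out from the board, mid-height of the black lever arm. Arm 14 mm wide, 18 mm high (22 to 40 mm off the board), with a round end of radius 10 centred 84 mm from the axis; hub radius 15 mm. It can be pushed round with shut fingers.
- hub_hi (a point): The same point of the upper clamp lever (u = +75, v = 110 mm).
- mark_tip (a point): Point of the steel mark plate, on the board face below the bar's low end (u = -96 mm). The plate is 40 mm long, 32 mm wide, 5 mm high and lies down the slope from here. Its y axis is parallel to the stand's y; the fence is right when fence_grip has the same v (stand y) as this point.
- block: Couching block (loose, 0.25 kg), for touch and rest only; origin under the centre of its base.
- block_grip (a point): Centre of the couching block's handle. The block first lies on the slope, on the -v side of the bar. Dark wooden base 95 x 52 x 24 mm; above it on a neck a handle bar 85 mm long, 24 wide, 26 high, both long along this point's x. The point is 50 mm above the base's underside, 13 mm below the top; z points from base to handle, y across the handle.
- tray: Fixed open wooden tray, 170 mm (x) x 150 mm (y), walls 6 mm thick and 35 mm high. It stands to the left or the right of the stand.
- tray_in (a point): Middle of the tray's inner floor (about 6 mm above the table); inside 158 x 138 mm; axes as the tray's.
- boards: Fixed stack of four press boards, 160 x 150 x 61 mm, on the side of the stand where the tray is not; bystander.
- mug: White mug, radius 40, 95 mm high, bystander; origin under its centre.
- brush: Brush lying on the table to the left, bystander.
- bottle: White plastic bottle, radius 34, 190 mm high, bystander; origin under its centre.
- jar: Glass jar with a lid, radius 40, 100 mm high, bystander; origin under its centre.
- bowl: White bowl, radius 55, 50 mm high, bystander; origin under its centre.
- cork_block: Cork sanding block 110 x 70 x 30 mm, bystander; origin under its centre.
Mind the look-alikes: they are no part of the job. What is meant by the block is not purple, and is the smaller of those in its own colour.

How it is judged:
On the way, in this order (a step that is already met when the one before it is completed fails the run):
1. the couching block stands flat, handle up, in the tray and is let go (x of block_grip in the frame of tray_in between -0.06 and 0.06 m and y of block_grip in the frame of tray_in between -0.055 and 0.055 m and height (world z) of block_grip below 0.066 m and angle between block_grip's own z axis and vertical below 0.17 rad and contact force between block and the fingers below 0.2 N and linear speed of block below 0.03 m/s), for 0.2 s.
2. the fence is at the mark (within 5 mm) while both clamp levers are still loose (under 0.9 rad) (y of fence_grip in the frame of mark_tip between -0.005 and 0.005 m and value of joint each of lever_lo, lever_hi below 0.9 rad and velocity of joint fence between -0.01 and 0.01 m/s), for 0.2 s.
3. both clamp levers are turned to their stops with the fence at the mark (y of fence_grip in the frame of mark_tip between -0.005 and 0.005 m and value of joint each of lever_lo, lever_hi above 1.4 rad), for 0.2 s.
At the end, for the whole second after the job is handed in: The couching block stands flat, handle up (within 10 degrees), at rest on the tray's floor, released; the fence bar's centre line is within 5 mm of the mark's point; both clamp levers are turned beyond 1.40 rad of their 1.571 rad (all of step 1 and all of step 3); the robot touches nothing.
It fails at once if a loose bystander (mug, brush, bottle, jar, bowl or cork block) is shifted by more than 30 mm (distance of any of mug, brush, bottle, jar, bowl, cork_block from where it was at the start of the episode above 0.03 m).
It also fails if it takes over 64 s, if anything falls off the work surface, if the arm or the gripper's body presses on something with over 40 N, if the wrist force passes 120 N, or if a joint passes its speed limit or range.

ROBOT

A 7-joint arm with a two-finger parallel gripper is mounted at the origin on the work surface. World frame = base frame: x ahead of the robot, y to its left, z up, the work surface at z = 0. Lengths are in m, angles in rad, forces in N, time in s.
With the tool pointing down it reaches from about 0.4 to 0.875 m from the base axis. Payload 4.4 kg.
Tool frame: the origin (TCP) lies on the centre line of the jaws, within the pads' length; the fingertips stand 17 mm ahead of it and the grasp point (between the pads) lies 2 mm behind it; x points along the fingers, z is the direction in which the jaws open and shut, and the axes are right-handed (so a half turn about x gives the same grasp; the last joint's range is limited). The gripper opens to 85 mm and grips with 20 to 120 N. Pads are 22 mm wide; open, the fingers measure 114 mm over their backs; the gripper's body (76 mm by 85 mm) begins 54 mm behind the grasp point. The pads swing forward as they close: fully open they stand 13 mm farther back than shut.
Start: joints at [1.137, 0.628, 0.038, 1.517, -0.027, 0.996, -0.02], TCP at [0.234, -0.607, 0.248] pointing down, gripper open.
Joint ranges: [-3.06, 3.06], [-0.37, 2.12], [-1.25, 1.32], [0.18, 2.47], [-1.1, 4.24], [0.23, 1.98], [-2.94, 2.94]. Speed limits (rad/s): [2.57, 2.57, 3.14, 3.14, 3.14, 3.14, 3.14].

INTERFACE

Orientations are given as a unit quaternion [x, y, z, w].
In Python, from plant import r gives the robot as it stands.
- The arm moves only by the tool carry_out, never from a script. Its argument "motion" is a list of rows, each an object of numbers: "tx", "ty", "tz": the shift along the world's x, y, z as a fraction of full scale; "roll": the turn about the world's z as a fraction of full scale. A call has 1 to 20 rows; each row is the pose to reach, as a shift and turn from the pose commanded when the call began; what a row does not reach only later rows make up. Full scale, the value 1, is 0.25 m for a shift and 60 degrees for a turn. A row lasts 1/12 s, in which the tool goes at most 41.7 mm and 7.16 degrees, less where a joint would pass 70% of its speed; a pose out of reach is approached as far as the arm can. A call with a number of a shift or a turn outside -1 to 1 is refused whole. A call with a gripper value outside its range is refused whole. "claw" is the opening, from 0 (shut) to 1 (fully open), set as the call begins (left out, the last holds). The fingers move at their own pace and stop on an object; the grip force is fixed at half the most. Time passes only in rows, so rows that repeat a pose let the fingers close. It gives the time, the measured TCP pose, the force and the opening at its end, in the units of the state.
- r.sense(): the state, without advancing time (a new reading comes with each control period).
- r.capture(name): name is "side" or "top"; returns the picture (400x640x3 uint8, red, green, blue); there is no depth.
- r.camera_model(name): a dict with "fx", "fy", "cx", "cy" (pixels), "k1" (the pictures are not rectified: a ray, as slopes to the right and down, at radius r is drawn at 1 + k1 r^2 times it, then the intrinsics apply), "eye" and "orientation" of the camera in the world. Camera axes: x right, y down, z forward; pixel columns grow to the right and rows downward; lengths in m; the calibration is good to about 2 mm. A picture is of the moment at which its call begins. camera_model takes no time and is no camera call.
- r.close_job(): hands the job in, once; it reports no verdict.
Trained networks look in the newest picture that a camera, given by its name, has taken for a name from the list of things; names that differ only in an ending like _2 or _b are one class to them, and where a whole thing is asked for, a point or a joint stands for the part that bears it (a point fixed in the world has none). Each returns a list of dicts, best first, with "conf" (0 to 1); they miss things now and then, are a little off and sometimes report something else, mostly with a low value. They report only what shows in the picture. A call takes as long as a camera call. They do not tell look-alikes from the thing itself.
- r.masks_of(target, camera): "mask" (400x640 bool, what is visible of it) and "pixel" ([column, row] in pixels, amid what is visible of it).
The state is a dict: "time": time; "qpos": joint angles; "dq": joint speeds; "tau": joint torques, N m; "tcp_pos": TCP position; "ee_rot": TCP orientation; "wrist_force": force on the tool from outside, world axes, zero at the start; "moment": the same for the moment, N m; "opening": opening from 0.0 (shut) to 1.0 (fully open).
Only numpy, scipy, OpenCV 4.12 (cv2) and the standard library are available. Lean on these libraries where they do the work, as an engineer would, in place of code of your own. Each camera call takes 0.05 s, during which the arm holds its last target. There are 200 camera calls.

## Working session

There is one attempt and no reset: what is moved stays moved. The work goes in short steps, Python scripts to look and compute and a tool call to move; the robot and the scene stay as the last step left them, time stands still between calls to the robot, and variables do not carry over. Pictures are saved under pics/ and viewed, about 8 in all and at most 12, crops included, and the job is handed in when it is done.

Besides the shell and the picture viewer there is one more tool, called as a command line: name --argument value ..., lists and objects as JSON in quotes. carry_out: Moves the arm, as the interface text tells. Shift numbers are shares of 0.25 m and turn numbers shares of 60 degrees, none past 1 either way. Its arguments: {"type":"object","properties":{"motion":{"type":"array","items":{"type":"object","properties":{"tx":{"type":"number"},"ty":{"type":"number"},"tz":{"type":"number"},"roll":{"type":"number"}}}},"claw":{"type":"number"}},"required":["motion"]}

```bash
ls; mkdir -p pics; python3 - <<'E'
from plant import r
import cv2
s=r.sense();print({k:s[k] for k in('time','tcp_pos','ee_rot','opening')})
for n in('side','top'):
    im=r.capture(n);cv2.imwrite(f'pics/{n}0.png',im[:,:,::-1]);print(n,r.camera_model(n))
E
```

```text
pics
{'time': 0.0, 'tcp_pos': array([ 0.23354707, -0.6059874 ,  0.24741232]), 'ee_rot': array([ 0.40049675,  0.58353479, -0.3997766 ,  0.58246731]), 'opening': 1.0001768703160536}
side {'fx': 373.4237378291148, 'fy': 373.4237378291148, 'cx': 319.21795051615095, 'cy': 199.24893275780582, 'k1': -0.028076599692909408, 'eye': array([-0.29276347,  0.93864219,  0.86274815]), 'orientation': array([-0.27427546,  0.81872744, -0.47341215,  0.17418179])}
top {'fx': 439.5655049369521, 'fy': 439.5655049369521, 'cx': 315.6152423253464, 'cy': 200.69307889425727, 'k1': -0.03914550050607573, 'eye': array([0.20909053, 0.00311352, 1.42685367]), 'orientation': array([ 0.71245487, -0.6957909 ,  0.06849242, -0.05993222])}
```

View pics/side0.png

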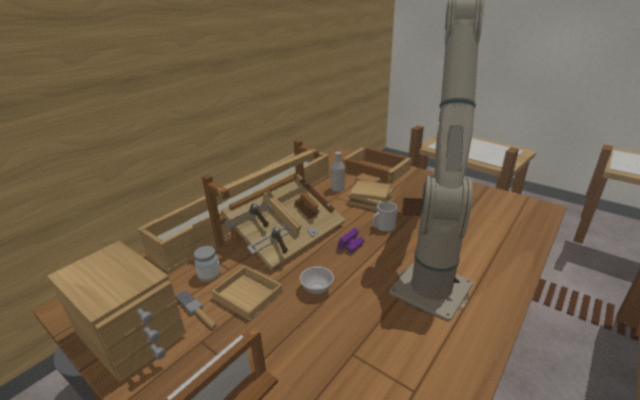

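View pics/top0.png

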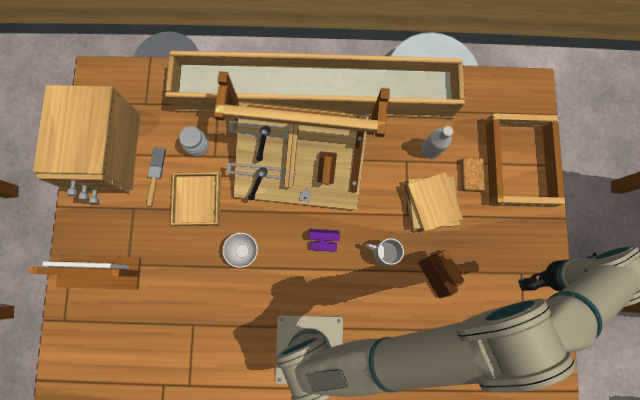

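Candidates for the block in the top view are the brown one on the slope at (326,167), the purple one at (323,240) and the big brown one at (440,275). I choose the one on the slope because it is brown and smaller. The tray is the pale open box at (195,198), on the left; the darker box at (525,160) is a look-alike.

```bash
python3 - <<'E'
from plant import r
import cv2,numpy as np,pickle
D={}
for n in('side','top'):
    im=r.capture(n)
    for t in('stand','fence','lever_lo','lever_hi','mark_tip','block','tray','hub_lo'):
        try: L=r.masks_of(t,n)
        except Exception as e: print(n,t,e);continue
        D[n,t]=L
        for d in L[:4]:
            ys,xs=np.nonzero(d['mask']);print(n,t,round(d['conf'],2),np.round(d['pixel'],1),len(xs),xs.min(),xs.max(),ys.min(),ys.max())
    if n=='top': c=im[100:220,215:375]
    else: c=im[145:275,210:370]
    cv2.imwrite(f'pics/{n}c.png',cv2.resize(c,None,fx=5 if n=='top' else 4.6,fy=5 if n=='top' else 4.6,interpolation=cv2.INTER_CUBIC)[:,:,::-1])
pickle.dump(D,open('m0.pkl','wb'));print(r.sense()['time'])
E
```

```text
side stand 0.74 [273.5 215. ] 8237 203 343 140 269
side fence 0.69 [276.3 217.4] 967 225 302 191 253
side fence 0.48 [367.5 176.4] 117 357 379 174 181
side lever_lo 0.71 [279.1 237.7] 184 271 287 228 253
side lever_lo 0.52 [278.1 211.9] 665 226 301 192 252
side lever_hi 0.62 [255.5 213.8] 131 250 267 205 225
side lever_hi 0.5 [204.2 261.9] 755 194 220 246 280
side mark_tip 0.58 [312.6 231.9] 37 310 316 229 235
side block 0.72 [350.4 242.7] 366 338 363 229 252
side block 0.68 [409.  206.2] 327 403 421 198 215
side block 0.62 [256.9 211.5] 173 250 268 204 227
side block 0.56 [307.4 201. ] 384 295 318 192 218
side tray 0.58 [248.3 292.5] 2243 212 282 266 320
side hub_lo 0.58 [278.9 236.6] 154 272 287 228 252
top stand 0.64 [323.6 165.1] 549 316 336 151 183
top stand 0.59 [296.1 147. ] 13359 214 388 71 209
top stand 0.44 [263.1 138.3] 256 256 270 125 160
top fence 0.88 [286.4 163.7] 971 226 298 122 187
top lever_lo 0.68 [258.2 180. ] 239 248 268 166 199
top lever_lo 0.26 [259.5 144.3] 176 256 268 127 160
top lever_hi 0.66 [263.4 139.7] 218 256 269 125 160
top mark_tip 0.51 [303.4 193.9] 101 300 309 189 200
top block 0.95 [322.6 239. ] 611 309 339 229 251
top block 0.93 [323.9 170.1] 541 317 336 151 183
top block 0.69 [441.8 276.3] 1297 419 463 250 297
top tray 0.62 [195.  202.5] 2587 171 220 172 226
top tray 0.19 [265.4 138.4] 206 256 269 126 160
top tray 0.16 [152.1 175.3] 612 146 164 148 206
top hub_lo 0.54 [256.9 185.3] 250 248 267 167 199
1.0
```

View pics/topc.png

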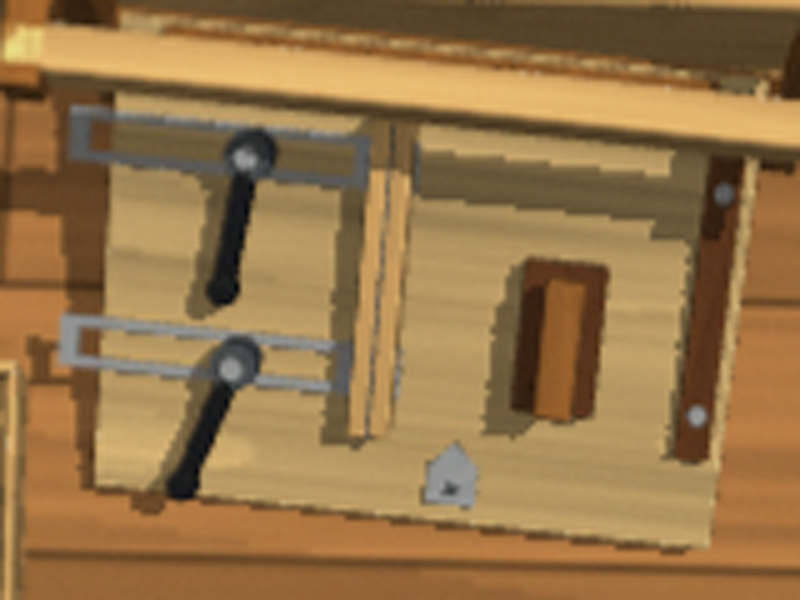

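View pics/sidec.png

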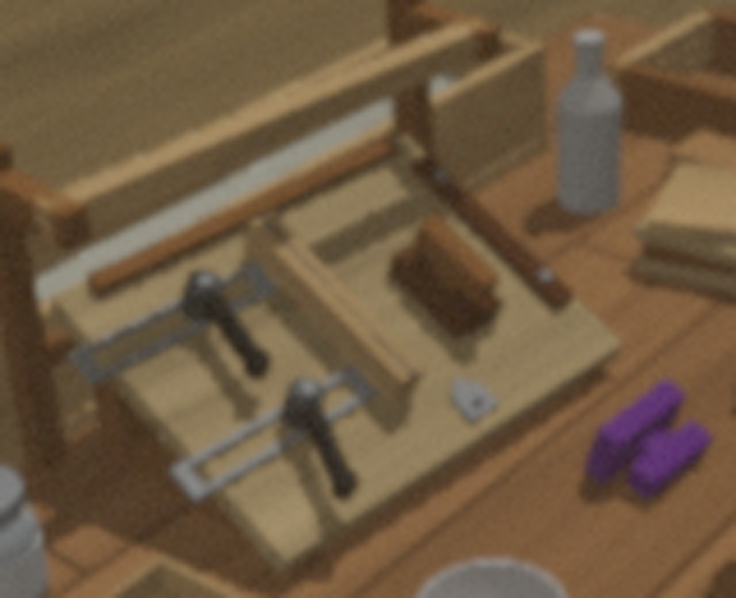

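```bash
cat > h.py <<'E'
import numpy as np
from scipy.spatial.transform import Rotation as R
from scipy.optimize import least_squares
CM={'side':dict(f=373.4237378,cx=319.21795,cy=199.24893,k=-0.0280766,e=np.array([-0.29276347,0.93864219,0.86274815]),q=[-0.27427546,0.81872744,-0.47341215,0.17418179]),
'top':dict(f=439.565505,cx=315.61524,cy=200.693079,k=-0.0391455,e=np.array([0.20909053,0.00311352,1.42685367]),q=[0.71245487,-0.6957909,0.06849242,-0.05993222])}
def proj(n,P):
    c=CM[n];p=R.from_quat(c['q']).inv().apply(np.atleast_2d(P)-c['e']);s=p[:,:2]/p[:,2:]
    s=s*(1+c['k']*(s**2).sum(1,keepdims=True));return s*c['f']+[c['cx'],c['cy']]
def ray(n,px):
    c=CM[n];d=(np.asarray(px,float)-[c['cx'],c['cy']])/c['f'];s=d.copy()
    for _ in range(5): s=d/(1+c['k']*(s**2).sum())
    return c['e'],R.from_quat(c['q']).apply([*s,1])
def onz(n,px,z):
    e,d=ray(n,px);return e+d*(z-e[2])/d[2]
A=np.radians(25);U=np.array([np.cos(A),0,np.sin(A)]);N=np.array([-np.sin(A),0,np.cos(A)])
def W(st,u,v,n=0):  # st = x,y,yaw
    p=u*U+np.array([0,v,.095])+n*N
    return R.from_euler('z',st[2]).apply(p)+[st[0],st[1],0]
def S(st,x,y,z): return R.from_euler('z',st[2]).apply([x,y,z])+[st[0],st[1],0]
tc=lambda x,y:((x+.5)/5-.5+215,(y+.5)/5-.5+100)
sc=lambda x,y:((x+.5)/4.6-.5+210,(y+.5)/4.6-.5+145)
E
cat > fit.py <<'E'
from h import *
# p: x,y,yaw, fence v, lo, hi, mark v, hubheight
def lev(u,t,n=.040,r=.084): return (u-r*np.cos(t),.110+r*np.sin(t),n)
O=[('top',tc(97,487),lambda p:(-.15,.2,0)),('top',tc(708,547),lambda p:(-.15,-.2,0)),
('top',tc(370,437),lambda p:(-.09,p[3],.04)),('top',tc(238,358),lambda p:(-.055,.11,p[7])),('top',tc(250,152),lambda p:(.075,.11,p[7])),
('top',tc(456,443),lambda p:(-.096,p[6],.005)),('top',tc(182,486),lambda p:lev(-.055,p[4])),('top',tc(222,290),lambda p:lev(.075,p[5])),
('side',sc(283,562),lambda p:(-.15,.2,0)),('side',sc(619,345),lambda p:(-.15,-.2,0)),
('side',sc(405,380),lambda p:(-.09,p[3],.04)),('side',sc(302,393),lambda p:(-.055,.11,p[7])),('side',sc(203,284),lambda p:(.075,.11,p[7])),
('side',sc(455,382),lambda p:(-.096,p[6],.005)),('side',sc(345,488),lambda p:lev(-.055,p[4],.036)),('side',sc(258,365),lambda p:lev(.075,p[5],.036))]
f=lambda p:np.concatenate([proj(n,W(p[:3],*g(p)))[0]-px for n,px,g in O])
s=least_squares(f,[.75,.05,0,.03,.2,0,0,.045],loss='soft_l1');p=s.x
print(np.round(p,4));print(np.round(f(p).reshape(-1,2),1).tolist())
np.save('st.npy',p)
import pickle;D=pickle.load(open('m0.pkl','rb'));import cv2
# rail candidates: intersect rail line in both views
st=p[:3]
print('yaw deg',np.degrees(st[2]))
for px in [(547,278),(585,278),(572,420),(535,418)]:
    e,d=ray('top',tc(*px));nw=R.from_euler('z',st[2]).apply(N);o=W(st,0,0,.063);q=e+d*((o-e)@nw)/(d@nw)
    l=R.from_euler('z',-st[2]).apply(q-o);print('handle uv',l@U,l[1],q)
for n in('top','side'):
    m=D[n,'tray'][0]['mask'].astype(np.uint8);c=max(cv2.findContours(m,0,2)[0],key=cv2.contourArea)
    print(n,cv2.minAreaRect(c),[np.round(onz(n,x[0],.035),3).tolist() for x in cv2.approxPolyDP(c,.05*cv2.arcLength(c,True),True)])
E
python3 fit.py
```

```text
[ 0.593   0.0451 -0.0831  0.0245  0.3203  0.1187 -0.031   0.0343]
[[-0.9, -0.8], [0.2, 0.3], [-1.1, -0.4], [-0.9, 1.1], [-0.3, 0.2], [-0.0, -0.3], [-0.2, -0.1], [-0.2, -0.2], [0.6, -0.6], [0.8, -0.7], [1.6, -1.1], [0.5, 0.4], [-0.1, 0.4], [-0.4, -1.1], [0.1, -1.8], [-0.0, -1.4]]
yaw deg -4.762091951904649
handle uv 0.022821831274787534 -0.07739969887788409 [ 0.58061102 -0.03157926  0.16174231]
handle uv 0.025234980697724625 -0.09994764989696678 [ 0.58091863 -0.05423094  0.16276215]
handle uv -0.06175220232145325 -0.10167163316811346 [ 0.50221049 -0.04940403  0.12599978]
handle uv -0.06295003066940934 -0.07923043370980495 [ 0.50299168 -0.02695017  0.12549356]
top ((195.5, 199.0), (54.0, 49.0), 90.0) [[0.545, 0.452, 0.035], [0.378, 0.448, 0.035], [0.379, 0.301, 0.035], [0.546, 0.305, 0.035]]
side ((246.16177368164062, 291.3970642089844), (61.053497314453125, 46.819114685058594), 30.963754653930664) [[0.55, 0.315, 0.035], [0.525, 0.472, 0.035], [0.352, 0.47, 0.035], [0.359, 0.327, 0.035]]
```

```bash
python3 - <<'E'
import cv2,numpy as np
t=cv2.imread('pics/top0.png')[65:140,205:397];s=cv2.imread('pics/side0.png')[140:217,195:387-0]
rs=lambda a:cv2.resize(a,None,fx=4,fy=4,interpolation=cv2.INTER_CUBIC)
im=np.vstack([rs(t),rs(s)[:296]]);print(im.shape);cv2.imwrite('pics/rail.png',im)
E
```

```text
(596, 768, 3)
```

View pics/rail.png

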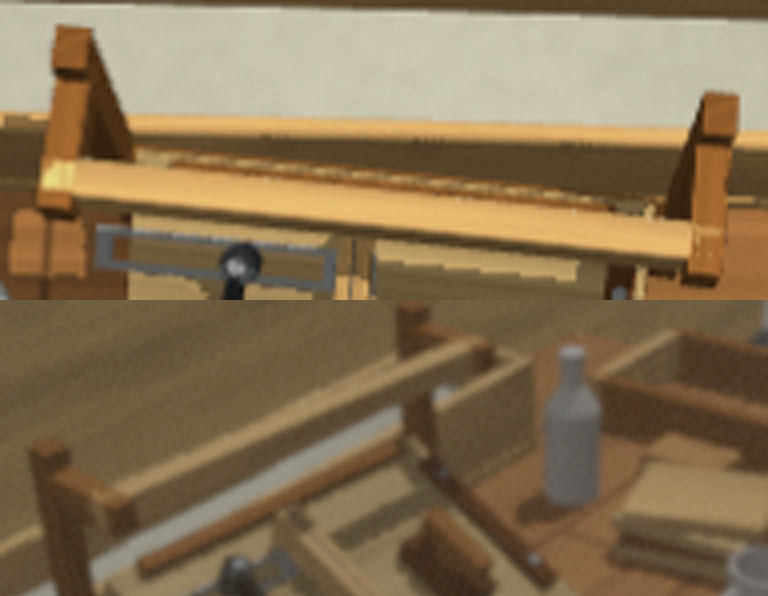

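```bash
cat > rail.py <<'E'
from h import *
st=np.load('st.npy')[:3]
T=lambda x,y:((x+.5)/4-.5+205,(y+.5)/4-.5+65)
Sd=lambda x,y:((x+.5)/4-.5+195,(y-300+.5)/4-.5+140)
L=[('top',[T(100,160),T(690,213)],.014,.015),('top',[T(100,203),T(690,258)],-.014,-.015),
('side',[Sd(105,490),Sd(470,338)],.014,.015),('side',[Sd(140,522),Sd(478,364)],-.014,-.015)]
def f(p,):
    o=[]
    for n,pts,dx,dz in L:
        a,b=proj(n,np.array([S(st,p[0]+dx,v,p[1]+dz) for v in(-.2,.2)]));t=(b-a)/np.linalg.norm(b-a)
        o+=[float(np.cross(t,np.array(q)-a)) for q in pts]
    return np.array(o)
s=least_squares(f,[.1,.25]);print(s.x,np.round(f(s.x),1))
for v in(-.04,.15,.194): print('rail front bottom world',v,S(st,s.x[0]-.014,v,s.x[1]-.015))
p=np.load('st.npy')
for u,v,n,l in[(-.02,-.0895,.05,'block_grip'),(-.15,.2,0,'corner'),(0,p[3],.023,'fence_grip'),(0,p[6],.023,'fence target'),(-.09,p[3],.04,'bar low end'),(-.055,.11,.031,'hublo'),(.075,.11,.031,'hubhi'),(-.055,.194,.031,'lo stop end'),(.075,.194,.031,'hi stop end'),(.075-.084*np.cos(p[5]),.11+.084*np.sin(p[5]),.031,'hi end now'),(-.055-.084*np.cos(p[4]),.11+.084*np.sin(p[4]),.031,'lo end now')]: print(l,np.round(W(st,u,v,n),4))
E
python3 rail.py 2>/dev/null
```

```text
[0.07028728 0.25941482] [-2.3 -0.1  0.3  2.  -0.6 -1.   0.2  1.8]
rail front bottom world -0.04 [6.45729703e-01 5.25209049e-04 2.44414816e-01]
rail front bottom world 0.15 [0.66150322 0.18986933 0.24441482]
rail front bottom world 0.194 [0.66515604 0.23371744 0.24441482]
block_grip [ 0.5464 -0.0409  0.1319]
corner [0.4741 0.2557 0.0316]
fence_grip [0.5853 0.0703 0.1158]
fence target [0.5807 0.015  0.1158]
bar low end [0.4969 0.0777 0.0932]
hublo [0.5394 0.1599 0.0999]
hubhi [0.6568 0.1501 0.1548]
lo stop end [0.5463 0.2436 0.0999]
hi stop end [0.6637 0.2338 0.1548]
hi end now [0.5823 0.1663 0.1195]
lo end now [0.4695 0.1923 0.0662]
```

```bash
python3 - <<'E' 2>/dev/null
from h import *
q=[0.40049675,0.58353479,-0.3997766,0.58246731];print(np.round(R.from_quat(q).as_matrix(),3))
M=R.from_quat(q).as_matrix();print('jaw angle deg',np.degrees(np.arctan2(M[1,2],M[0,2])))
E
```

```text
[[-0.001  0.933  0.36 ]
 [ 0.002  0.36  -0.933]
 [-1.    -0.    -0.002]]
jaw angle deg -68.92669946221302
```

carry_out --motion '[{"tz": 0.16},{"tz": 0.32},{"tx": 0.8,"ty": 1,"tz": 0.34,"roll": -0.432},{"tx": 0.8,"ty": 1,"tz": 0.34,"roll": -0.432},{"tx": 0.8,"ty": 1,"tz": 0.34,"roll": -0.432},{"tx": 0.8,"ty": 1,"tz": 0.34,"roll": -0.432},{"tx": 0.8,"ty": 1,"tz": 0.34,"roll": -0.432},{"tx": 0.8,"ty": 1,"tz": 0.34,"roll": -0.432},{"tx": 0.8,"ty": 1,"tz": 0.34,"roll": -0.432},{"tx": 0.8,"ty": 1,"tz": 0.34,"roll": -0.432},{"tx": 0.8,"ty": 1,"tz": 0.34,"roll": -0.432},{"tx": 0.8,"ty": 1,"tz": 0.34,"roll": -0.432}]' --claw 1

```text
invalid input at $.motion[0]: expected keys tx, ty, tz, roll
```

carry_out --motion '[{"tx": 0,"ty": 0,"tz": 0.16,"roll": 0},{"tx": 0,"ty": 0,"tz": 0.32,"roll": 0},{"tx": 0.8,"ty": 1,"tz": 0.34,"roll": -0.432},{"tx": 0.8,"ty": 1,"tz": 0.34,"roll": -0.432},{"tx": 0.8,"ty": 1,"tz": 0.34,"roll": -0.432},{"tx": 0.8,"ty": 1,"tz": 0.34,"roll": -0.432},{"tx": 0.8,"ty": 1,"tz": 0.34,"roll": -0.432},{"tx": 0.8,"ty": 1,"tz": 0.34,"roll": -0.432},{"tx": 0.8,"ty": 1,"tz": 0.34,"roll": -0.432},{"tx": 0.8,"ty": 1,"tz": 0.34,"roll": -0.432},{"tx": 0.8,"ty": 1,"tz": 0.34,"roll": -0.432},{"tx": 0.8,"ty": 1,"tz": 0.34,"roll": -0.432}]' --claw 1

```text
time: 2.0
tcp_pos: [0.4353, -0.3547, 0.3335]
ee_rot: [0.52, 0.48, -0.519, 0.48]
wrist_force: [-0.3, -0.6, 0.6]
opening: 1.001
```

carry_out --motion '[{"tx": 0.44,"ty": 1,"tz": -0.2,"roll": 0},{"tx": 0.44,"ty": 1,"tz": -0.2,"roll": 0},{"tx": 0.44,"ty": 1,"tz": -0.2,"roll": 0},{"tx": 0.44,"ty": 1,"tz": -0.2,"roll": 0},{"tx": 0.44,"ty": 1,"tz": -0.2,"roll": 0},{"tx": 0.44,"ty": 1,"tz": -0.2,"roll": 0},{"tx": 0.44,"ty": 1,"tz": -0.2,"roll": 0},{"tx": 0.44,"ty": 1,"tz": -0.2,"roll": 0},{"tx": 0.44,"ty": 1,"tz": -0.2,"roll": 0}]'

```text
time: 2.75
tcp_pos: [0.5438, -0.1064, 0.2829]
ee_rot: [-0.52, -0.479, 0.521, -0.479]
wrist_force: [-0.9, -1.7, 0.4]
opening: 1.001
```

carry_out --motion '[{"tx": 0.01,"ty": 0.26,"tz": 0,"roll": 0},{"tx": 0.01,"ty": 0.26,"tz": 0,"roll": 0},{"tx": 0.01,"ty": 0.26,"tz": -0.15,"roll": 0},{"tx": 0.01,"ty": 0.26,"tz": -0.3,"roll": 0},{"tx": 0.01,"ty": 0.26,"tz": -0.4,"roll": 0},{"tx": 0.01,"ty": 0.26,"tz": -0.5,"roll": 0},{"tx": 0.01,"ty": 0.26,"tz": -0.59,"roll": 0},{"tx": 0.01,"ty": 0.26,"tz": -0.59,"roll": 0},{"tx": 0.01,"ty": 0.26,"tz": -0.59,"roll": 0}]'

```text
time: 3.5
tcp_pos: [0.5455, -0.0442, 0.1355]
ee_rot: [-0.521, -0.478, 0.522, -0.477]
wrist_force: [-0.5, -0.2, 0.9]
opening: 0.999
```

```bash
python3 - <<'E'
from plant import r
import cv2,numpy as np
t=r.capture('top')[90:220,215:375];s=r.capture('side')[145:275,230:390]
im=np.hstack([cv2.resize(a,None,fx=2.5,fy=4,interpolation=cv2.INTER_CUBIC) if 0 else cv2.resize(a,None,fx=2.5,fy=2.5,interpolation=cv2.INTER_CUBIC) for a in(t,s)])
cv2.imwrite('pics/g1.png',im[:,:,::-1]);x=r.sense();print(x['tcp_pos'],x['wrist_force'],x['qpos'])
E
```

```text
[ 0.54719761 -0.04323337  0.13727584] [ 0.28093321 -0.78195547  0.37896082] [ 0.00287727  0.63674264  0.0369101   1.90800309 -0.03760574  0.59502626
 -1.59391368]
```

View pics/g1.png

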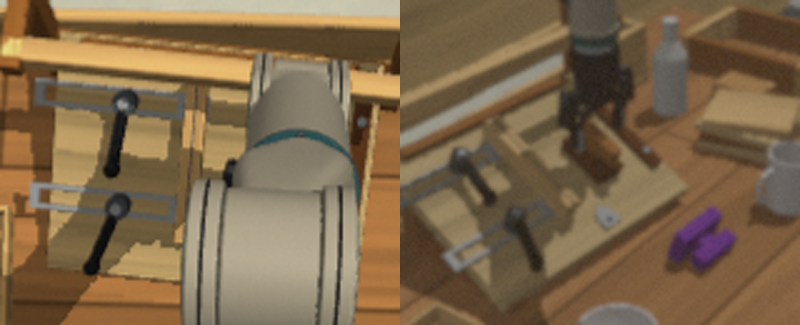

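The fingers straddle the handle: in the side half, one is left of the block at (575,140) and the other is behind it. I'll close and lift.

carry_out --motion '[{"tx": 0,"ty": 0,"tz": 0,"roll": 0},{"tx": 0,"ty": 0,"tz": 0,"roll": 0},{"tx": 0,"ty": 0,"tz": 0,"roll": 0},{"tx": 0,"ty": 0,"tz": 0,"roll": 0},{"tx": 0,"ty": 0,"tz": 0,"roll": 0},{"tx": 0,"ty": 0,"tz": 0,"roll": 0},{"tx": 0,"ty": 0,"tz": 0,"roll": 0},{"tx": 0,"ty": 0,"tz": 0,"roll": 0},{"tx": 0,"ty": 0,"tz": 0,"roll": 0},{"tx": 0,"ty": 0,"tz": 0.05,"roll": 0},{"tx": -0.05,"ty": 0,"tz": 0.2,"roll": 0},{"tx": -0.1,"ty": 0,"tz": 0.35,"roll": 0},{"tx": -0.15,"ty": 0,"tz": 0.5,"roll": 0},{"tx": -0.2,"ty": 0,"tz": 0.6,"roll": 0},{"tx": -0.2,"ty": 0,"tz": 0.6,"roll": 0}]' --claw 0

```text
time: 4.85
tcp_pos: [0.4965, -0.0419, 0.2904]
ee_rot: [0.523, 0.477, -0.519, 0.48]
wrist_force: [1.3, -1.3, -2.0]
opening: 0.27
```

carry_out --motion '[{"tx": -0.1,"ty": 1,"tz": 0,"roll": 0},{"tx": -0.1,"ty": 1,"tz": 0,"roll": 0},{"tx": -0.1,"ty": 1,"tz": 0,"roll": 0},{"tx": -0.1,"ty": 1,"tz": 0,"roll": 0},{"tx": -0.1,"ty": 1,"tz": 0,"roll": 0},{"tx": -0.1,"ty": 1,"tz": 0,"roll": 0},{"tx": -0.1,"ty": 1,"tz": 0,"roll": 0},{"tx": -0.1,"ty": 1,"tz": 0,"roll": 0}]'

```text
time: 5.52
tcp_pos: [0.4699, 0.2119, 0.2844]
ee_rot: [-0.519, -0.481, 0.52, -0.48]
wrist_force: [1.2, -0.9, -2.4]
opening: 0.271
```

carry_out --motion '[{"tx": -0.12,"ty": 0.67,"tz": 0,"roll": 0.08},{"tx": -0.12,"ty": 0.67,"tz": 0,"roll": 0.08},{"tx": -0.12,"ty": 0.67,"tz": 0,"roll": 0.08},{"tx": -0.12,"ty": 0.67,"tz": 0,"roll": 0.08},{"tx": -0.12,"ty": 0.67,"tz": -0.15,"roll": 0.08},{"tx": -0.12,"ty": 0.67,"tz": -0.3,"roll": 0.08},{"tx": -0.12,"ty": 0.67,"tz": -0.45,"roll": 0.08},{"tx": -0.12,"ty": 0.67,"tz": -0.6,"roll": 0.08},{"tx": -0.12,"ty": 0.67,"tz": -0.6,"roll": 0.08},{"tx": -0.12,"ty": 0.67,"tz": -0.6,"roll": 0.08}]'

```text
time: 6.35
tcp_pos: [0.4407, 0.3734, 0.1338]
ee_rot: [-0.498, -0.499, 0.503, -0.5]
wrist_force: [0.7, 0.9, -1.7]
opening: 0.271
```

```bash
python3 - <<'E'
from plant import r
import cv2,numpy as np
t=r.capture('top')[120:250,130:290];s=r.capture('side')[215:345,170:330]
im=np.hstack([cv2.resize(a,None,fx=2.5,fy=2.5,interpolation=cv2.INTER_CUBIC) for a in(t,s)])
cv2.imwrite('pics/g2.png',im[:,:,::-1]);x=r.sense();print(x['tcp_pos'],x['wrist_force'],x['opening'])
E
```

```text
[0.44287226 0.37614841 0.13753144] [ 0.23990332  0.62865057 -1.29756255] 0.26825209818159196
```

View pics/g2.png

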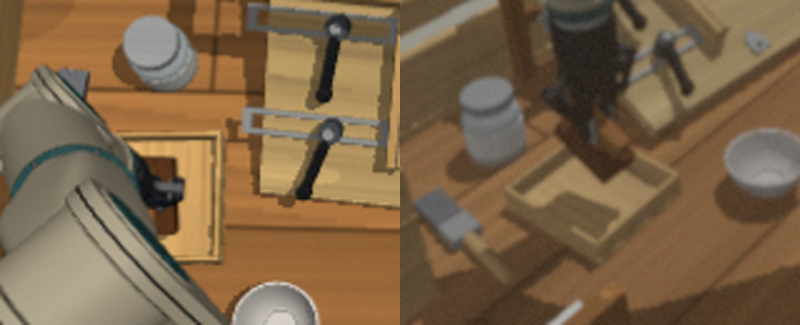

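The block hangs over the tray, with its pixel in the top half at (160,190) and the tray spanning x 120–220. I'll lower it until the low edge touches.

carry_out --motion '[{"tx": 0,"ty": 0,"tz": -0.1,"roll": 0},{"tx": 0,"ty": 0,"tz": -0.18,"roll": 0},{"tx": 0,"ty": 0,"tz": -0.22,"roll": 0},{"tx": 0,"ty": 0,"tz": -0.235,"roll": 0},{"tx": 0,"ty": 0,"tz": -0.245,"roll": 0},{"tx": 0,"ty": 0,"tz": -0.245,"roll": 0}]'

```text
time: 6.95
tcp_pos: [0.4421, 0.3765, 0.0761]
ee_rot: [0.501, 0.5, -0.5, 0.5]
wrist_force: [-0.2, -0.2, -0.7]
opening: 0.271
```

carry_out --motion '[{"tx": 0,"ty": 0,"tz": -0.01,"roll": 0},{"tx": 0,"ty": 0,"tz": -0.02,"roll": 0},{"tx": 0,"ty": 0,"tz": -0.02,"roll": 0}]'

```text
time: 7.2
tcp_pos: [0.4456, 0.3767, 0.0739]
ee_rot: [0.503, 0.498, -0.498, 0.501]
wrist_force: [2.2, -3.6, 18.0]
opening: 0.271
```

carry_out --motion '[{"tx": 0,"ty": 0,"tz": 0.01,"roll": 0},{"tx": 0,"ty": 0,"tz": 0.01,"roll": 0},{"tx": 0,"ty": 0,"tz": 0.01,"roll": 0},{"tx": 0,"ty": 0,"tz": 0.01,"roll": 0},{"tx": 0,"ty": 0,"tz": 0.01,"roll": 0},{"tx": 0,"ty": 0,"tz": 0.01,"roll": 0}]' --claw 0.4

```text
time: 7.7
tcp_pos: [0.441, 0.376, 0.0718]
ee_rot: [-0.5, -0.5, 0.5, -0.5]
wrist_force: [0.7, 0.6, -0.3]
opening: 0.397
```

carry_out --motion '[{"tx": 0,"ty": 0,"tz": 0,"roll": 0},{"tx": 0,"ty": 0,"tz": 0,"roll": 0},{"tx": 0,"ty": 0,"tz": 0,"roll": 0},{"tx": 0,"ty": 0,"tz": 0,"roll": 0},{"tx": 0,"ty": 0,"tz": 0.1,"roll": 0},{"tx": 0,"ty": 0,"tz": 0.25,"roll": 0},{"tx": 0,"ty": 0,"tz": 0.4,"roll": 0},{"tx": 0,"ty": 0,"tz": 0.55,"roll": 0},{"tx": 0,"ty": 0,"tz": 0.7,"roll": 0},{"tx": 0,"ty": -0.2,"tz": 0.7,"roll": -0.08},{"tx": 0.05,"ty": -0.4,"tz": 0.7,"roll": -0.08},{"tx": 0.1,"ty": -0.6,"tz": 0.7,"roll": -0.08},{"tx": 0.1,"ty": -0.8,"tz": 0.7,"roll": -0.08},{"tx": 0.1,"ty": -1,"tz": 0.7,"roll": -0.08},{"tx": 0.1,"ty": -1,"tz": 0.7,"roll": -0.08},{"tx": 0.1,"ty": -1,"tz": 0.7,"roll": -0.08}]' --claw 0.8

```text
time: 9.03
tcp_pos: [0.4661, 0.1163, 0.2471]
ee_rot: [-0.522, -0.474, 0.525, -0.477]
wrist_force: [-0.2, 0.8, -0.1]
opening: 0.797
```

```bash
python3 - <<'E'
from plant import r
import cv2,numpy as np
t=r.capture('top')[120:250,130:290];s=r.capture('side')[215:345,170:330]
im=np.hstack([cv2.resize(a,None,fx=2.5,fy=2.5,interpolation=cv2.INTER_CUBIC) for a in(t,s)])
cv2.imwrite('pics/g3.png',im[:,:,::-1]);x=r.sense();print(x['tcp_pos'],x['wrist_force'],x['opening'],x['time'])
for c in('top','side'):
    for d in r.masks_of('block',c)[:4]: print(c,d['conf'],d['pixel'])
E
```

```text
[0.46644768 0.1236257  0.24727375] [0.55231009 0.19452919 0.33486525] 0.8004606183349843 9.1333
top 0.93 [444.7, 274.2]
top 0.85 [191.8, 198.2]
top 0.75 [325.0, 237.9]
top 0.23 [230.8, 244.1]
side 0.72 [349.5, 241.9]
side 0.68 [408.4, 204.8]
side 0.56 [246.7, 285.0]
```

View pics/g3.png

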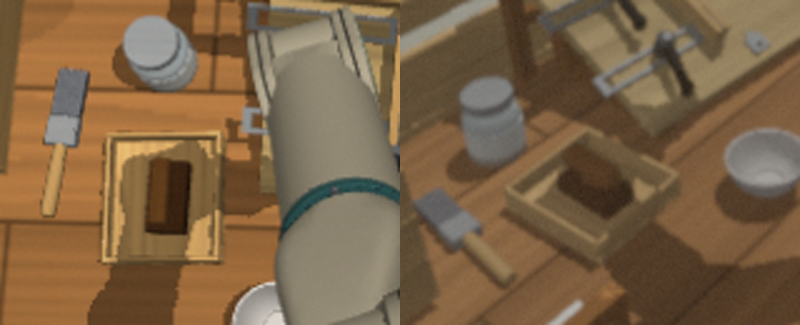

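The block stands flat and upright in the middle of the tray: (168,195) in the top half and (595,178) in the side half. Next is the fence bar.

carry_out --motion '[{"tx": 0.42,"ty": -0.2,"tz": 0,"roll": 0},{"tx": 0.42,"ty": -0.2,"tz": 0,"roll": 0},{"tx": 0.42,"ty": -0.2,"tz": 0,"roll": 0},{"tx": 0.42,"ty": -0.2,"tz": -0.12,"roll": 0},{"tx": 0.42,"ty": -0.2,"tz": -0.24,"roll": 0},{"tx": 0.42,"ty": -0.2,"tz": -0.32,"roll": 0},{"tx": 0.42,"ty": -0.2,"tz": -0.4,"roll": 0},{"tx": 0.42,"ty": -0.2,"tz": -0.45,"roll": 0},{"tx": 0.42,"ty": -0.2,"tz": -0.49,"roll": 0},{"tx": 0.42,"ty": -0.2,"tz": -0.49,"roll": 0}]' --claw 0.8

```text
time: 10.07
tcp_pos: [0.5699, 0.0779, 0.1224]
ee_rot: [-0.519, -0.48, 0.521, -0.478]
wrist_force: [0.3, 0.1, -1.0]
opening: 0.799
```

carry_out --motion '[{"tx": 0,"ty": 0,"tz": 0,"roll": 0},{"tx": 0,"ty": 0,"tz": 0,"roll": 0},{"tx": 0,"ty": 0,"tz": 0,"roll": 0},{"tx": 0,"ty": 0,"tz": 0,"roll": 0},{"tx": 0,"ty": 0,"tz": 0,"roll": 0},{"tx": 0,"ty": 0,"tz": 0,"roll": 0},{"tx": 0,"ty": 0,"tz": 0,"roll": 0},{"tx": 0,"ty": 0,"tz": 0,"roll": 0}]' --claw 0

```text
time: 10.73
tcp_pos: [0.572, 0.0753, 0.1259]
ee_rot: [0.521, 0.478, -0.52, 0.479]
wrist_force: [-0.8, -1.5, 6.8]
opening: 0.29
```

```bash
python3 - <<'E' 2>/dev/null
from plant import r
from h import *
p=np.load('st.npy');x=r.sense();P=x['tcp_pos'];l=R.from_euler('z',-p[2]).apply(P-[p[0],p[1],0]);print(P,x['wrist_force'],x['opening'],'bar v now',l[1],'mark',p[6])
print('shift/.25',R.from_euler('z',p[2]).apply([0,p[6]-l[1],0])/.25)
M=R.from_quat(x['ee_rot']).as_matrix();print(M[:,0],np.degrees(np.arctan2(M[1,2],M[0,2])))
E
```

```text
[0.57199743 0.07529083 0.12594709] [-0.80478376 -1.47794375  6.76371857] 0.2902887493497525 bar v now 0.028386389958115994 mark -0.031019692337830657
shift/.25 [-0.01972722 -0.23680405  0.        ]
[ 2.12469447e-03 -5.22802149e-04 -9.99997606e-01] -94.86321892827753
```

carry_out --motion '[{"tx": -0.002,"ty": -0.03,"tz": 0.008,"roll": 0},{"tx": -0.005,"ty": -0.06,"tz": 0.008,"roll": 0},{"tx": -0.008,"ty": -0.09,"tz": 0.008,"roll": 0},{"tx": -0.01,"ty": -0.12,"tz": 0.008,"roll": 0},{"tx": -0.012,"ty": -0.15,"tz": 0.008,"roll": 0},{"tx": -0.015,"ty": -0.18,"tz": 0.008,"roll": 0},{"tx": -0.018,"ty": -0.21,"tz": 0.008,"roll": 0},{"tx": -0.019,"ty": -0.23,"tz": 0.008,"roll": 0},{"tx": -0.019,"ty": -0.23,"tz": 0.008,"roll": 0},{"tx": -0.019,"ty": -0.23,"tz": 0.008,"roll": 0}]'

```text
time: 11.57
tcp_pos: [0.5672, 0.0174, 0.126]
ee_rot: [0.521, 0.478, -0.521, 0.479]
wrist_force: [5.4, -2.1, -13.8]
opening: 0.284
```

```bash
python3 - <<'E' 2>/dev/null
from plant import r
from h import *
import cv2
p=np.load('st.npy');x=r.sense();P=x['tcp_pos'];l=R.from_euler('z',-p[2]).apply(P-[p[0],p[1],0]);print(P,x['wrist_force'],x['opening'],'bar v now',l[1])
s=r.capture('side')[195:250,270:330];t=r.capture('top')[130:210,260:360]
cv2.imwrite('pics/f1.png',np.hstack([cv2.resize(a,(400,440),interpolation=cv2.INTER_CUBIC) for a in(t[:,:],s)])[:,:,::-1])
E
```

```text
[0.56718308 0.01741254 0.12604857] [  5.4386787   -2.05916641 -13.75959014] 0.28380163552578025 bar v now -0.0296917857065978
```

View pics/f1.png

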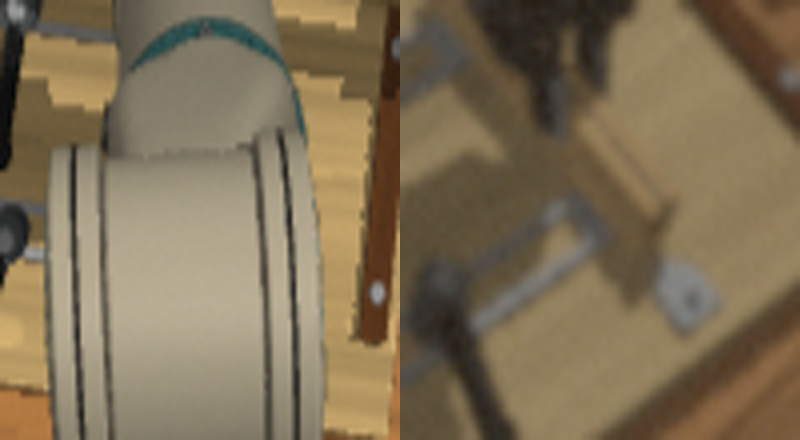

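carry_out --motion '[{"tx": 0,"ty": 0,"tz": 0,"roll": 0},{"tx": 0,"ty": 0,"tz": 0,"roll": 0},{"tx": 0,"ty": 0,"tz": 0,"roll": 0},{"tx": 0,"ty": 0,"tz": 0,"roll": 0},{"tx": 0,"ty": 0,"tz": 0.12,"roll": 0},{"tx": 0,"ty": 0,"tz": 0.28,"roll": 0},{"tx": -0.1,"ty": 0,"tz": 0.44,"roll": 0.12},{"tx": -0.2,"ty": 0.1,"tz": 0.56,"roll": 0.24},{"tx": -0.3,"ty": 0.25,"tz": 0.6,"roll": 0.36},{"tx": -0.4,"ty": 0.4,"tz": 0.6,"roll": 0.48},{"tx": -0.5,"ty": 0.55,"tz": 0.6,"roll": 0.6},{"tx": -0.5,"ty": 0.7,"tz": 0.6,"roll": 0.72},{"tx": -0.5,"ty": 0.85,"tz": 0.6,"roll": 0.84},{"tx": -0.5,"ty": 1,"tz": 0.6,"roll": 0.96},{"tx": -0.5,"ty": 1,"tz": 0.6,"roll": 1},{"tx": -0.5,"ty": 1,"tz": 0.6,"roll": 1},{"tx": -0.5,"ty": 1,"tz": 0.6,"roll": 1}]' --claw 0.7

```text
time: 13.08
tcp_pos: [0.4412, 0.2679, 0.2766]
ee_rot: [0.212, 0.675, -0.213, 0.675]
wrist_force: [-0.2, -0.7, 0.7]
opening: 0.705
```

```bash
python3 - <<'E' 2>/dev/null
from plant import r
from h import *
import cv2
x=r.sense();print(x['tcp_pos'],x['wrist_force'],x['opening'],x['time'])
t=np.mean([r.capture('top').astype(float) for _ in range(3)],0).astype(np.uint8)
s=np.mean([r.capture('side').astype(float) for _ in range(6)],0).astype(np.uint8)
cv2.imwrite('pics/t2.png',t[:,:,::-1]);cv2.imwrite('pics/s2.png',s[:,:,::-1])
a=cv2.resize(t[130:210,265:325],None,fx=7,fy=7,interpolation=cv2.INTER_CUBIC);b=cv2.resize(s[195:251,278:328],None,fx=7,fy=10,interpolation=cv2.INTER_CUBIC)
print(a.shape,b.shape);cv2.imwrite('pics/f2.png',np.hstack([a[:560],b[:560]])[:,:,::-1])
E
```

```text
[0.44118277 0.26791701 0.27658962] [-0.20722895 -0.72723713  0.65716217] 0.705239040574604 13.0833
(560, 420, 3) (560, 350, 3)
```

View pics/f2.png

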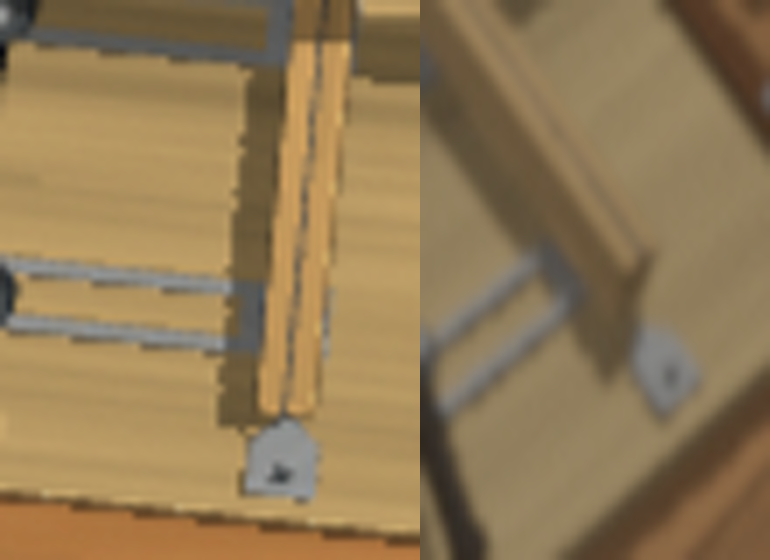

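```bash
python3 - <<'E' 2>/dev/null
from h import *
p=np.load('st.npy');st=p[:3];nw=R.from_euler('z',st[2]).apply(N)
T=lambda x,y:((x+.5)/7-.5+265,(y+.5)/7-.5+130)
Sd=lambda x,y:((x-420+.5)/7-.5+278,(y+.5)/10-.5+195)
def uv(n,px,h):
    e,d=ray(n,px);o=W(st,0,0,h);q=e+d*((o-e)@nw)/(d@nw);l=R.from_euler('z',-st[2]).apply(q-o);return np.round([l@U,l[1]],4)
for nm,px,h in[('bar low',(288,412),.04),('bar L',(258,412),.04),('bar R',(318,412),.04),('bar line mid',(303,230),.04),('bar line up',(318,60),.04),('tip',(285,418),.005),('plate bot L',(246,495),.005),('plate bot R',(315,497),.005),('plate sh L',(249,447),.005),('plate sh R',(318,450),.005)]: print('top',nm,uv('top',T(*px),h))
for nm,px,h in[('bar low',(634,262),.04),('tip',(636,330),.005)]: print('side',nm,uv('side',Sd(*px),h))
E
```

```text
top bar low [-0.0897 -0.0321]
top bar L [-0.0912 -0.0189]
top bar R [-0.0883 -0.0453]
top bar line mid [-0.008  -0.0308]
top bar line up [ 0.0663 -0.03  ]
top tip [-0.1008 -0.0299]
top plate bot L [-0.1388 -0.0156]
top plate bot R [-0.1362 -0.0471]
top plate sh L [-0.1161 -0.0149]
top plate sh R [-0.1141 -0.0463]
side bar low [-0.0898 -0.0234]
side tip [-0.1002 -0.0286]
```

The top half shows the bar's line ending at (288,412) and the plate's tip at (285,418). Both come out at v ≈ -0.031, so they agree to about 1 mm. Next, the lever paths: open jaws along stand x, pushing with the uphill finger so that the body stays clear of the rail.

```bash
cat > lev.py <<'E'
from h import *
import sys
st=np.load('st.npy')[:3]
def tcp(hu,t,gap=0,r=.06,dz=0):
    w=.007+.00725*abs(np.sin(t))+.011*abs(np.cos(t))+gap
    u=hu-r*np.cos(t)-w*np.sin(t);v=.11+r*np.sin(t)-w*np.cos(t)
    return W(st,u,v,.031)-R.from_euler('z',st[2]).apply([.05,0,0])+[0,0,dz]
if __name__=='__main__':
    for nm,hu,t0,c in(('lo',-.055,.32,[.4413,.269,.2757]),('hi',.075,.12,None)):
        a=tcp(hu,t0,.012);print(nm,'approach',np.round(a,4),'' if c is None else np.round((a-c)/.25,3))
        for t in[*np.arange(t0+.1,1.5,.15),1.5,1.55]: print(round(t,2),np.round((tcp(hu,t)-a)/.25,3))
E
python3 lev.py
```

```text
lo approach [0.4281 0.1579 0.0716] [-0.053 -0.444 -0.817]
0.42 [0.02  0.068 0.007]
0.57 [0.029 0.104 0.009]
0.72 [0.043 0.14  0.015]
0.87 [0.063 0.173 0.022]
1.02 [0.087 0.203 0.033]
1.17 [0.117 0.229 0.046]
1.32 [0.151 0.249 0.061]
1.47 [0.188 0.263 0.077]
1.5 [0.196 0.265 0.081]
1.55 [0.209 0.267 0.087]
hi approach [0.5479 0.1357 0.1281] 
0.22 [0.008 0.07  0.001]
0.37 [0.009 0.106 0.   ]
0.52 [0.016 0.142 0.002]
0.67 [0.028 0.178 0.006]
0.82 [0.046 0.212 0.013]
0.97 [0.069 0.243 0.023]
1.12 [0.098 0.27  0.035]
1.27 [0.13  0.293 0.049]
1.42 [0.166 0.309 0.065]
1.5 [0.186 0.314 0.074]
1.55 [0.199 0.317 0.08 ]
```

carry_out --motion '[{"tx": -0.053,"ty": -0.15,"tz": 0,"roll": 0.12},{"tx": -0.053,"ty": -0.3,"tz": 0,"roll": 0.24},{"tx": -0.053,"ty": -0.444,"tz": 0,"roll": 0.36},{"tx": -0.053,"ty": -0.444,"tz": -0.1,"roll": 0.48},{"tx": -0.053,"ty": -0.444,"tz": -0.25,"roll": 0.5},{"tx": -0.053,"ty": -0.444,"tz": -0.4,"roll": 0.5},{"tx": -0.053,"ty": -0.444,"tz": -0.5,"roll": 0.5},{"tx": -0.053,"ty": -0.444,"tz": -0.6,"roll": 0.5},{"tx": -0.053,"ty": -0.444,"tz": -0.7,"roll": 0.5},{"tx": -0.053,"ty": -0.444,"tz": -0.76,"roll": 0.5},{"tx": -0.053,"ty": -0.444,"tz": -0.79,"roll": 0.5},{"tx": -0.053,"ty": -0.444,"tz": -0.817,"roll": 0.5},{"tx": -0.053,"ty": -0.444,"tz": -0.817,"roll": 0.5}]' --claw 1

```text
time: 14.62
tcp_pos: [0.4281, 0.1575, 0.0717]
ee_rot: [0.03, 0.707, -0.03, 0.706]
wrist_force: [0.4, -0.2, -0.1]
opening: 1.0
```

```bash
python3 - <<'E' 2>/dev/null
from plant import r
from h import *
import cv2
x=r.sense();print(x['tcp_pos'],x['wrist_force'],x['opening'],x['time'])
M=R.from_quat(x['ee_rot']).as_matrix();print(np.degrees(np.arctan2(M[1,2],M[0,2])))
s=r.capture('side')
cv2.imwrite('pics/l1.png',cv2.resize(s[185:285,220:340],None,fx=5,fy=5,interpolation=cv2.INTER_CUBIC)[:,:,::-1])
E
```

```text
[0.42811699 0.15746102 0.07173937] [ 0.39106332 -0.16385299 -0.11960829] 0.9999804276651638 14.6167
-4.84565221094579
```

View pics/l1.png

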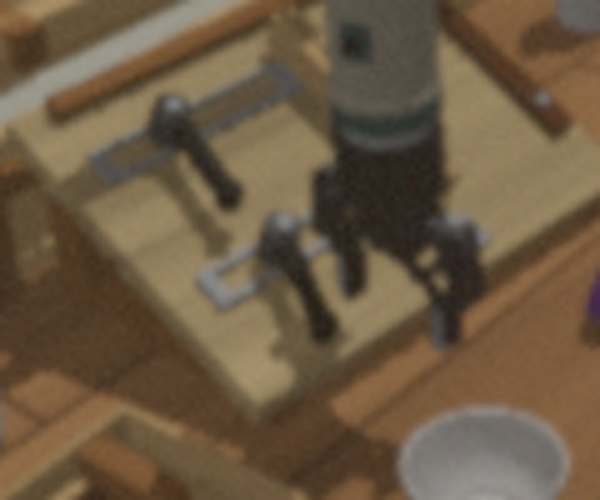

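The finger tip at (352,290) sits just right of the lower lever at (322,325), so I'll push the lever round. That was picture 11; one is left.

carry_out --motion '[{"tx": 0.01,"ty": 0.03,"tz": 0.004,"roll": 0},{"tx": 0.02,"ty": 0.068,"tz": 0.007,"roll": 0},{"tx": 0.025,"ty": 0.086,"tz": 0.008,"roll": 0},{"tx": 0.029,"ty": 0.104,"tz": 0.009,"roll": 0},{"tx": 0.036,"ty": 0.122,"tz": 0.012,"roll": 0},{"tx": 0.043,"ty": 0.14,"tz": 0.015,"roll": 0},{"tx": 0.053,"ty": 0.157,"tz": 0.018,"roll": 0},{"tx": 0.063,"ty": 0.173,"tz": 0.022,"roll": 0},{"tx": 0.075,"ty": 0.188,"tz": 0.027,"roll": 0},{"tx": 0.087,"ty": 0.203,"tz": 0.033,"roll": 0},{"tx": 0.102,"ty": 0.216,"tz": 0.039,"roll": 0},{"tx": 0.117,"ty": 0.229,"tz": 0.046,"roll": 0},{"tx": 0.134,"ty": 0.239,"tz": 0.053,"roll": 0},{"tx": 0.151,"ty": 0.249,"tz": 0.061,"roll": 0},{"tx": 0.17,"ty": 0.256,"tz": 0.069,"roll": 0},{"tx": 0.188,"ty": 0.263,"tz": 0.077,"roll": 0},{"tx": 0.196,"ty": 0.265,"tz": 0.081,"roll": 0},{"tx": 0.209,"ty": 0.267,"tz": 0.087,"roll": 0},{"tx": 0.209,"ty": 0.267,"tz": 0.087,"roll": 0}]'

```text
time: 16.25
tcp_pos: [0.4761, 0.2235, 0.0926]
ee_rot: [0.028, 0.71, -0.031, 0.703]
wrist_force: [-9.8, -1.2, -4.3]
opening: 0.996
```

```bash
cat > chk.py <<'E'
from plant import r
from h import *
x=r.sense();print(x['tcp_pos'],x['wrist_force'],x['time'])
p=np.load('st.npy')
for c in('top','side'):
    r.capture(c)
    for l,hu in(('lever_lo',-.055),('lever_hi',.075)):
        for d in r.masks_of(l,c)[:3]:
            ys,xs=np.nonzero(d['mask']);h=proj(c,W(p[:3],hu,.11,.034))[0]
            k=np.argmax(np.hypot(xs-h[0],ys-h[1]));
            e,dd=ray(c,(xs[k],ys[k]));nw=R.from_euler('z',p[2]).apply(N);o=W(p[:3],hu,.11,.034);q=e+dd*((o-e)@nw)/(dd@nw);L=R.from_euler('z',-p[2]).apply(q-o)
            print(c,l,round(d['conf'],2),len(xs),'angle',round(np.arctan2(L[1],-L@U),2),'r',round(np.hypot(L[1],L@U),3))
E
python3 chk.py
```

```text
[0.4760783  0.22352419 0.09259134] [-9.77793431 -1.19458348 -4.31066356] 16.25
top lever_hi 0.55 157 angle 0.24 r 0.054
top lever_hi 0.32 603 angle -1.67 r 0.561
side lever_hi 0.5 94 angle 0.22 r 0.047
```

carry_out --motion '[{"tx": -0.08,"ty": 0,"tz": 0,"roll": 0},{"tx": -0.08,"ty": 0,"tz": 0.15,"roll": 0},{"tx": -0.08,"ty": 0,"tz": 0.3,"roll": 0},{"tx": 0,"ty": -0.1,"tz": 0.45,"roll": 0},{"tx": 0.1,"ty": -0.2,"tz": 0.55,"roll": 0},{"tx": 0.2,"ty": -0.3,"tz": 0.55,"roll": 0},{"tx": 0.27,"ty": -0.356,"tz": 0.55,"roll": 0},{"tx": 0.27,"ty": -0.356,"tz": 0.55,"roll": 0},{"tx": 0.27,"ty": -0.356,"tz": 0.55,"roll": 0}]'

```text
time: 17.3
tcp_pos: [0.5502, 0.1344, 0.2321]
ee_rot: [0.032, 0.705, -0.03, 0.708]
wrist_force: [-1.0, -0.1, -0.1]
opening: 1.004
```

```bash
python3 chk.py
```

```text
[0.55018596 0.1343859  0.23209313] [-0.97524596 -0.09824413 -0.14163507] 17.3
top lever_lo 0.32 619 angle -1.9 r 0.589
side lever_lo 0.5 195 angle 1.55 r 0.098
side lever_hi 0.55 153 angle 0.18 r 0.097
```

The lower lever reads 1.55 rad. Now the upper one.

carry_out --motion '[{"tx": 0,"ty": 0,"tz": -0.12,"roll": 0},{"tx": 0,"ty": 0,"tz": -0.24,"roll": 0},{"tx": 0,"ty": 0,"tz": -0.34,"roll": 0},{"tx": 0,"ty": 0,"tz": -0.39,"roll": 0},{"tx": 0,"ty": 0,"tz": -0.411,"roll": 0},{"tx": 0,"ty": 0,"tz": -0.411,"roll": 0},{"tx": 0,"ty": 0,"tz": -0.411,"roll": 0}]'

```text
time: 18.18
tcp_pos: [0.5483, 0.1359, 0.1294]
ee_rot: [0.03, 0.706, -0.029, 0.707]
wrist_force: [-0.4, 0.2, -0.3]
opening: 1.005
```

carry_out --motion '[{"tx": 0.004,"ty": 0.035,"tz": 0,"roll": 0},{"tx": 0.008,"ty": 0.07,"tz": 0,"roll": 0},{"tx": 0.009,"ty": 0.106,"tz": 0,"roll": 0},{"tx": 0.012,"ty": 0.124,"tz": 0.001,"roll": 0},{"tx": 0.016,"ty": 0.142,"tz": 0.002,"roll": 0},{"tx": 0.022,"ty": 0.16,"tz": 0.004,"roll": 0},{"tx": 0.028,"ty": 0.178,"tz": 0.006,"roll": 0},{"tx": 0.037,"ty": 0.195,"tz": 0.009,"roll": 0},{"tx": 0.046,"ty": 0.212,"tz": 0.013,"roll": 0},{"tx": 0.057,"ty": 0.228,"tz": 0.018,"roll": 0},{"tx": 0.069,"ty": 0.243,"tz": 0.023,"roll": 0},{"tx": 0.083,"ty": 0.257,"tz": 0.029,"roll": 0},{"tx": 0.098,"ty": 0.27,"tz": 0.035,"roll": 0},{"tx": 0.114,"ty": 0.282,"tz": 0.042,"roll": 0},{"tx": 0.13,"ty": 0.293,"tz": 0.049,"roll": 0}]'

```text
time: 19.43
tcp_pos: [0.5806, 0.209, 0.1412]
ee_rot: [0.03, 0.707, -0.03, 0.706]
wrist_force: [-1.6, -1.6, 0.2]
opening: 0.997
```

carry_out --motion '[{"tx": 0.018,"ty": 0.009,"tz": 0.008,"roll": 0},{"tx": 0.036,"ty": 0.016,"tz": 0.016,"roll": 0},{"tx": 0.046,"ty": 0.019,"tz": 0.02,"roll": 0},{"tx": 0.056,"ty": 0.021,"tz": 0.025,"roll": 0},{"tx": 0.069,"ty": 0.024,"tz": 0.031,"roll": 0},{"tx": 0.069,"ty": 0.024,"tz": 0.031,"roll": 0}]'

```text
time: 19.93
tcp_pos: [0.5935, 0.214, 0.1472]
ee_rot: [0.029, 0.71, -0.031, 0.703]
wrist_force: [-9.3, -2.0, 0.2]
opening: 1.001
```

carry_out --motion '[{"tx": -0.08,"ty": 0,"tz": 0,"roll": 0},{"tx": -0.15,"ty": 0,"tz": 0.1,"roll": 0},{"tx": -0.25,"ty": 0,"tz": 0.25,"roll": 0},{"tx": -0.4,"ty": 0,"tz": 0.4,"roll": 0},{"tx": -0.55,"ty": 0.05,"tz": 0.5,"roll": 0},{"tx": -0.65,"ty": 0.15,"tz": 0.5,"roll": 0},{"tx": -0.75,"ty": 0.3,"tz": 0.5,"roll": 0},{"tx": -0.85,"ty": 0.4,"tz": 0.5,"roll": 0},{"tx": -0.85,"ty": 0.4,"tz": 0.5,"roll": 0},{"tx": -0.85,"ty": 0.4,"tz": 0.5,"roll": 0}]'

```text
time: 20.77
tcp_pos: [0.3835, 0.3185, 0.275]
ee_rot: [0.029, 0.706, -0.026, 0.707]
wrist_force: [0.4, 0.6, 0.6]
opening: 1.0
```

```bash
python3 chk.py; python3 - <<'E'
from plant import r
import cv2,numpy as np
t=np.mean([r.capture('top').astype(float) for _ in range(3)],0).astype(np.uint8)
s=np.mean([r.capture('side').astype(float) for _ in range(4)],0).astype(np.uint8)
a=cv2.resize(t[110:215,215:330],(460,420),interpolation=cv2.INTER_CUBIC);b=cv2.resize(s[190:325,205:335],(340,420),interpolation=cv2.INTER_CUBIC)
cv2.imwrite('pics/end.png',np.hstack([a,b])[:,:,::-1])
E
```

```text
[0.38348664 0.31854007 0.27501151] [0.36626332 0.58630955 0.60758159] 20.7667
top lever_lo 0.77 222 angle 1.58 r 0.088
top lever_hi 0.81 254 angle 1.6 r 0.096
side lever_lo 0.51 156 angle 1.53 r 0.095
side lever_hi 0.56 165 angle 1.52 r 0.103
side lever_hi 0.33 7507 angle -0.83 r 0.36
```

View pics/end.png

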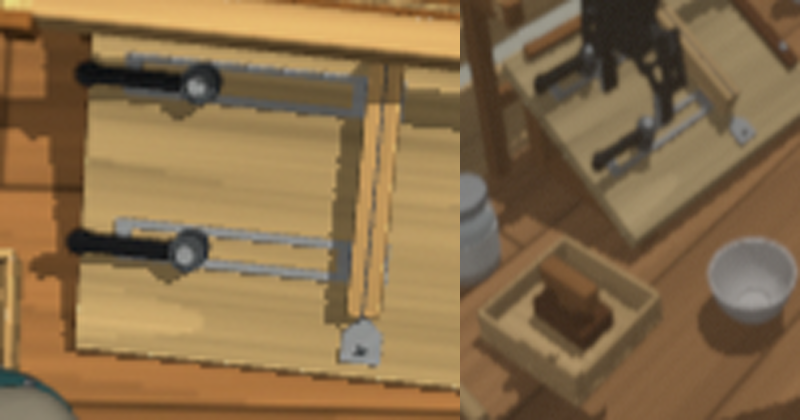

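The last picture shows both levers pointing to +v, at (85,75) and (80,242), the bar's end on the plate at (361,320), and the block upright in the tray. I'll check numerically that the bar hasn't moved since my measurement.

```bash
python3 - <<'E'
from plant import r
import cv2,numpy as np
a=cv2.imread('pics/t2.png',0).astype(np.float32)
b=cv2.cvtColor(r.capture('top'),cv2.COLOR_RGB2GRAY).astype(np.float32)
for n,s in(('bar',np.s_[140:188,299:315]),('mark',np.s_[188:206,296:314])):
    print(n,cv2.phaseCorrelate(a[s].copy(),b[s].copy(),cv2.createHanningWindow((a[s].shape[1],a[s].shape[0]),cv2.CV_32F)))
# bar edges / plate edges profile, subpixel mid via mean rows
for y in(160,170,180,200): print(y,b[y-1:y+2,296:318].mean(0).astype(int).tolist())
E
```

```text
bar ((-0.07048201652653319, -0.010627772235558552), 1.0105896065942943)
mark ((0.05569482832364514, 0.0025865309107881984), 1.0047209941678577)
160 [148, 148, 119, 91, 88, 89, 89, 89, 128, 155, 157, 159, 109, 153, 158, 158, 135, 149, 152, 153, 154, 154]
170 [140, 139, 97, 90, 90, 89, 90, 122, 152, 154, 155, 108, 153, 155, 155, 133, 151, 157, 158, 157, 157, 158]
180 [130, 97, 89, 90, 90, 91, 114, 149, 153, 153, 106, 150, 152, 150, 134, 143, 151, 152, 151, 151, 152, 151]
200 [157, 156, 157, 119, 137, 139, 143, 145, 145, 144, 150, 137, 138, 148, 151, 152, 153, 151, 152, 151, 151, 151]
```

```bash
python3 -c "
from plant import r
print(r.close_job(), r.sense()['time'])"
```

```text
the job is handed in; nothing more can be done
the job is handed in; nothing more can be done
```

I stood the block in the tray, set the fence on its mark, turned both levers to their stops, and handed the job in at about 21 s. No verdict was reported.

**What I did**
- **Block:** I lifted the smaller brown block by its handle. The arm could not tilt, so I set the block's low edge on the tray floor and let it settle flat when I released it.
- **Fence:** I gripped the bar and slid it about 58 mm to -v.
- **Levers:** I turned the lower lever and then the upper one with the uphill finger of the open gripper. The gripper stayed vertical. The interface gives no lean, so I used this finger to keep the gripper's body clear of the rail.

**Last checks**
- **Block:** It stands upright in the middle of the tray.
- **Fence:** The top view puts the bar's line and the mark at the same v to about 1 mm. The bar had not moved after the levers were tightened (shift under 0.1 px).
- **Levers:** They read about 1.53–1.60 rad (lower 1.53 and 1.58, upper 1.52 and 1.60), and each pushed back with about 9 N at the end.
- **Robot:** It touches nothing.

**Checks that disagreed**
- The rougher side view put the bar's end about 5 mm from the mark. I put this down to reading its corner and went with the top view.
- While gripping the bar, the arm's own position read about 4 mm off the camera's, so I positioned the fence by the picture.
- I did not measure the bystanders' positions. None looked moved in the pictures.

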